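Fence the outline with the try square and offer up the block

ROBOT

A 7-joint arm with a two-finger parallel gripper is mounted at the origin on a cart in front of the work surface, level with it; the furniture and walls round the work are solid. World frame = base frame: x ahead of the robot, y to its left, z up, the work surface at z = 0. Lengths are in m, angles in rad, forces in N, time in s.
With the tool pointing down it reaches from about 0.425 to 0.825 m from the base axis. Payload 3.6 kg.
Tool frame: the origin (TCP) lies where the fingers leave the gripper's body, on its centre line; the fingertips stand 73 mm ahead of it and the grasp point (between the pads) lies 54 mm ahead of it; x points along the fingers, y is the direction in which the jaws open and shut, and the axes are right-handed (so a half turn about x gives the same grasp; the last joint's range is limited). The gripper opens to 85 mm and grips with 20 to 120 N. Pads are 22 mm wide; open, the fingers measure 114 mm over their backs; the gripper's body (76 mm by 85 mm) begins 54 mm behind the grasp point. The pads swing forward as they close: fully open they stand 13 mm farther back than shut.
Start: joints at [1.143, 0.615, -0.013, 1.423, 0.008, 1.103, -0.04], TCP at [0.254, -0.598, 0.304] pointing down, gripper open.
Joint ranges: [-3.12, 3.12], [-0.3, 2.06], [-1.34, 1.32], [0.26, 2.42], [-1.36, 4.5], [0.01, 1.98], [-2.84, 2.84]. Speed limits (rad/s): [2.79, 2.79, 3.14, 3.14, 3.14, 3.14, 3.14].

INTERFACE

Orientations are given as a unit quaternion [x, y, z, w].
In Python, from station import arm, snapshot, camera_info, ticket gives the robot as it stands. Calls block until the motion is done:
- arm.movep(position, orientation): joint-space move of the TCP to a pose.
- arm.line_to(position, velocity=0.15, ori=None): straight line of the TCP; ori=None keeps the orientation; velocity is the mean speed in m/s.
- arm.move_j(angles): joint-space move.
- arm.move_gripper(opening, effort=None): opening from 0.0 (shut) to 1.0 (fully open); effort is the grip in N (None keeps the last); returns when the fingers have stopped.
- arm.pause(seconds).
- arm.ik(position, orientation): joint angles nearest the present ones, or None.
- snapshot(name): name is "scene" or "top" or "wrist"; returns the picture (384x512x3 uint8, blue, green, red); there is no depth.
- camera_info(name): a dict with "fx", "fy", "cx", "cy" (pixels), "R" (3x3) and "t" (3): a world point X has camera coordinates R X + t; the wrist camera has in their place "T_tool_cam" (4x4, takes a point from camera to tool coordinates, whose origin is the TCP and whose axes are the tool frame's). Camera axes: x right, y down, z forward; pixel columns grow to the right and rows downward; lengths in m; the calibration is good to about 2 mm. A picture is of the moment at which its call begins: read the wrist's pose just before it. camera_info takes no time and is no camera call.
A pose or a line that the arm cannot do raises arm.MotionError and nothing moves.
- ticket.finish_job(): hands the job in, once; it reports no verdict.
Readings, each from a call of its own:
- arm.read_time(): time.
- arm.read_joint_positions(): joint angles.
- arm.read_dq(): joint speeds.
- arm.read_effort(): joint torques, N m.
- arm.read_tool_pos(): TCP position.
- arm.read_eef_rot(): TCP orientation.
- arm.read_ft_force(): force on the tool from outside, world axes, zero at the start.
- arm.read_wrist_torque(): the same for the moment, N m.
- arm.read_opening(): opening from 0.0 (shut) to 1.0 (fully open).
Only numpy, scipy, OpenCV 4.12 (cv2) and the standard library are available. Lean on these libraries where they do the work, as an engineer would, in place of code of your own. Each camera call takes 0.05 s, during which the arm holds its last target.

TASK

Get ready for gluing the thick lime block to the thin plywood base panel: lay the try square flat with its wooden stock flush against the panel's near edge and the right-hand edge of its blade along the long pencil line that crosses the panel, and let go of it. Then pick up the thick lime block (not the thin slab), lift it up and over the row of things standing in between, and finish holding it still in the gripper about a centimetre above the pencilled outline, level and lined up with the outline, never letting it touch the panel or the square. Leave everything else where it is, and do not put the block down: the program ends while still holding it in the air.

Things in the scene. Friction and masses are not known exactly. Their poses are not given: they have to be found in the camera images.
- base_panel: plywood panel, 150 (x) x 180 (y) x 4 thick, screwed to the table. Origin: centre of its underside. x points away from the robot; near edge at x = -75 mm. On its top a pencil line runs along x right across it at y = +16 mm; right of the line (towards -y) is the pencilled outline of the block's footprint, 38 (x) x 62 (y), whose left side is that line.
- outline (a point): centre of the pencilled outline, on the panel's top face (4 mm above the table); axes as the panel's. The block's 38 mm side goes along x, its 62 mm side along y (a half turn is all the same).
- line_foot (a point): where the long pencil line meets the panel's near edge, at table height; axes as the panel's, so the near edge runs along its y and the line along its x.
- square: loose try square lying flat, 149x100x13, 0.15 kg; the thin blade's tip droops to the table, so it tips by 0.04 rad. Origin: centre of its outline, underside. In its frame the wooden stock spans x -74.5 to -56.5, y -50 to 50, z 0 to 13, the blade x -56 to 74, y 24 to 48, z 5.5 to 7.5. Face x = -56.5 goes to the panel edge; the blade's right-hand edge is y = 24. Stock lies towards the robot.
- stock_face_left (a point): left end of the stock's inner face (-56.5, 50, 0 in the square's frame, mm), axes as the square's
- stock_face_right (a point): right end of the stock's inner face (-56.5, -50, 0), axes as the square's
- inner_corner (a point): inner corner of the square, where the blade's right-hand edge leaves the stock (-56.5, 24, 6.5), axes as the square's
- block: the thick planed lime-wood block, 38 (x) x 62 (y) x 36 (z), loose, about 0.05 kg. Origin: centre of its underside.
- slab: a thin lime-wood slab, 45 x 60 x 16, loose; a bystander that looks like the block but is less than half as thick. Origin: centre of its underside. Block and slab may have changed places.
- sanding_block: sanding block wrapped in silver tape, 57 x 118 x 42, loose, near end of the row between the block and the panel. Origin: centre of its underside.
- tape_roll: roll of brown packing tape lying flat, 96 x 114 x 49, loose, far end of the row. Origin: centre of its underside.
- card_box: small open card box of screws, 59 x 44 x 59 (with its flap), loose, a bystander behind the square and the panel. Origin: centre of its underside.
Mind the look-alikes: they are no part of the job. What is meant by the block is not orange, and is the larger of those in its own colour.

How it is judged:
By the outcome, as a careful person would: the job done as asked, in the order asked, and still so for the second after the job is handed in, while the arm keeps its last pose, push and grip.
It also fails if it takes over 64 s, if anything falls off the work surface, if the arm or the gripper's body presses on something with over 40 N, if the wrist force passes 120 N, or if a joint passes its speed limit or range.

## Working session

There is one attempt and no reset: what is moved stays moved. The work goes in short steps, each a Python script; the robot and the scene stay as the last script left them, time stands still between calls to the robot, and variables do not carry over. Pictures are saved under pics/ and viewed, and the job is handed in when it is done.

```bash
ls; mkdir -p pics; python3 - <<'E'
from station import arm, snapshot, camera_info, ticket
import cv2
for n in ("scene","top","wrist"):
    cv2.imwrite(f"pics/a_{n}.png",snapshot(n)); print(n,camera_info(n))
print(arm.read_time(),arm.read_tool_pos(),arm.read_eef_rot(),arm.read_opening())
E
```

```text
pics
scene {'fx': 393.902007490633, 'fy': 393.902007490633, 'cx': 256.2534097181301, 'cy': 189.81357051827348, 'R': array([[-0.71052089, -0.70364747,  0.00634835],
       [-0.40797964,  0.40458076, -0.81845404],
       [ 0.5733347 , -0.58411869, -0.57453693]]), 't': array([0.36916281, 0.22285262, 0.79850203])}
top {'fx': 455.39850623327635, 'fy': 455.39850623327635, 'cx': 262.7945244488631, 'cy': 187.27084039777452, 'R': array([[-0.00465337, -0.99988875,  0.01417174],
       [-0.99725246,  0.0035924 , -0.07399078],
       [ 0.07393164, -0.01447711, -0.99715823]]), 't': array([0.04077359, 0.53642358, 1.37860964])}
wrist {'fx': 307.3439851992635, 'fy': 307.3439851992635, 'cx': 258.67772671383153, 'cy': 192.71148951675698, 'T_tool_cam': array([[ 1.11153723e-03, -3.14490275e-01,  9.49260044e-01,
        -7.06216096e-02],
       [ 9.99998829e-01,  1.34783782e-03, -7.24410604e-04,
        -1.33780930e-04],
       [-1.05162849e-03,  9.49259738e-01,  3.14491405e-01,
        -8.09262837e-02],
       [ 0.00000000e+00,  0.00000000e+00,  0.00000000e+00,
         1.00000000e+00]])}
0.15 [ 0.25405389 -0.59784209  0.30300067] [-0.69273729 -0.14179845  0.69302605 -0.14043909] 1.0026023528154426
```

View pics/a_scene.png

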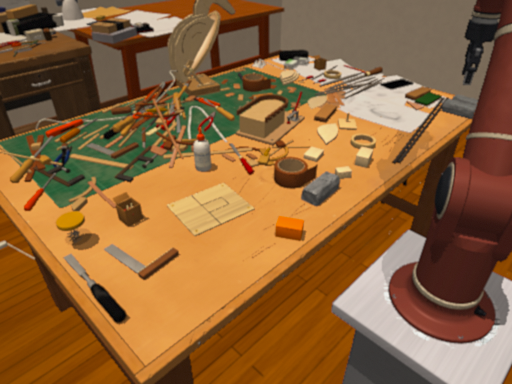

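View pics/a_top.png

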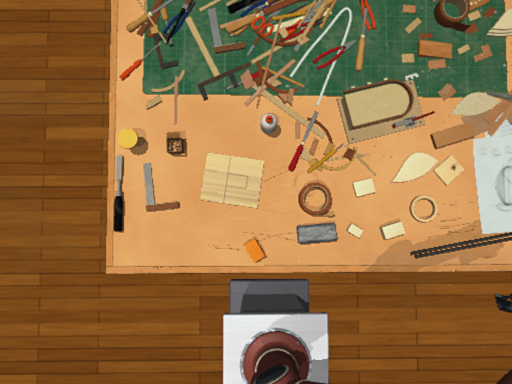

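View pics/a_wrist.png

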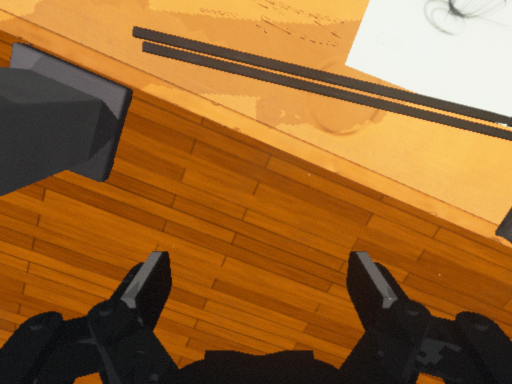

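The top view shows the square at about (160,190), the panel at (232,180), the sanding block at (317,233), the tape roll at (315,199) and an orange decoy at (255,250). The pale candidates for the block are at (364,187), (393,231) and (355,231). I'll zoom in on these.

```bash
cat > h.py <<'E'
import numpy as np, cv2
from station import arm, snapshot, camera_info, ticket
from scipy.spatial.transform import Rotation as Rot
def cam(name,pos=None,q=None):
    c=camera_info(name); K=np.array([[c['fx'],0,c['cx']],[0,c['fy'],c['cy']],[0,0,1]])
    if name!='wrist': return K,np.array(c['R']),np.array(c['t'])
    T=np.eye(4);T[:3,:3]=Rot.from_quat(q).as_matrix();T[:3,3]=pos
    M=np.linalg.inv(T@np.array(c['T_tool_cam'])); return K,M[:3,:3],M[:3,3]
def unproj(C,uv,z):
    K,R,t=C; uv=np.atleast_2d(np.array(uv,float)); o=-R.T@t
    d=(np.linalg.inv(K)@np.c_[uv,np.ones(len(uv))].T).T@R
    s=(z-o[2])/d[:,2]; return o+d*s[:,None]
def proj(C,X):
    K,R,t=C; p=(np.atleast_2d(X)@R.T+t)@K.T; return p[:,:2]/p[:,2:]
def down(yaw):
    # tool x = -z ; jaw axis (tool y) at world angle yaw
    y=np.array([np.cos(yaw),np.sin(yaw),0]);x=np.array([0,0,-1.]);z=np.cross(x,y)
    return Rot.from_matrix(np.c_[x,y,z]).as_quat()
def wshot(fn):
    p=np.array(arm.read_tool_pos());q=np.array(arm.read_eef_rot());im=snapshot('wrist')
    cv2.imwrite(f'pics/{fn}.png',im);np.savez(f'pics/{fn}.npz',p=p,q=q);return im
def wcam(fn):
    d=np.load(f'pics/{fn}.npz');return cam('wrist',d['p'],d['q'])
E
python3 - <<'E'
from h import *
im=cv2.imread('pics/a_top.png')
cv2.imwrite('pics/b1.png',cv2.resize(im[130:265,110:300],None,fx=4.2,fy=4.2,interpolation=cv2.INTER_CUBIC))
im=cv2.imread('pics/a_scene.png')
cv2.imwrite('pics/b2.png',cv2.resize(im[110:250,260:400],None,fx=4.2,fy=4.2,interpolation=cv2.INTER_CUBIC))
C=cam('top')
for n,uv,z in [('orange',(255,250),.03),('sq corner',(150,207),.01),('sq tip',(149,165),0),('sq stock end',(179,206),.01),('panel',(232,180),0),('sand',(317,233),.042),('tape',(315,199),.049),('c1',(364,187),.02),('c2',(393,231),.03),('c3',(355,231),.03),('cardbox',(176,146),.05)]:
    print(n,unproj(C,uv,z)[0].round(3))
print(Rot.from_quat(arm.read_eef_rot()).as_matrix().round(3))
E
```

```text
orange [0.346 0.063 0.03 ]
sq corner [0.478 0.385 0.01 ]
sq tip [0.609 0.392 0.   ]
sq stock end [0.48  0.296 0.01 ]
panel [0.561 0.134 0.   ]
sand [ 0.397 -0.123  0.042]
tape [ 0.499 -0.118  0.049]
c1 [ 0.536 -0.273  0.02 ]
c2 [ 0.401 -0.356  0.03 ]
c3 [ 0.402 -0.24   0.03 ]
cardbox [0.66 0.3  0.05]
[[-0.001  0.391 -0.92 ]
 [ 0.002 -0.92  -0.391]
 [-1.    -0.002  0.   ]]
```

View pics/b1.png

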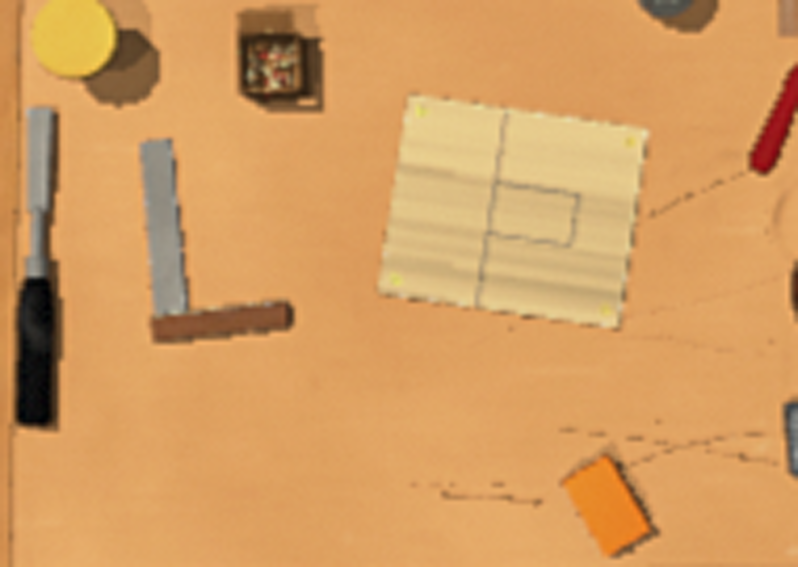

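View pics/b2.png

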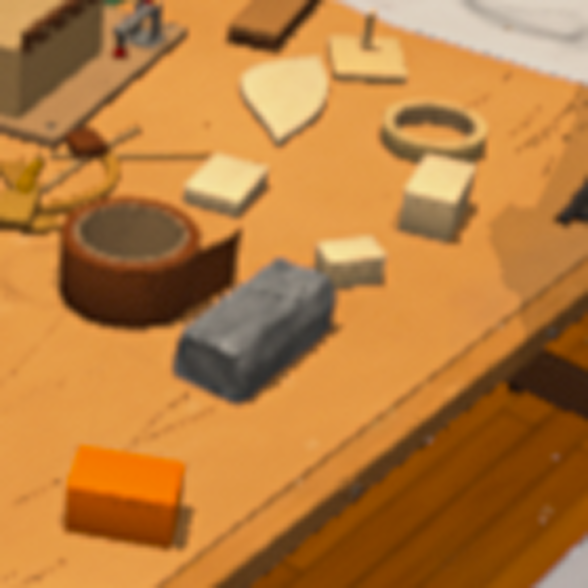

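The block is c2 at about (0.40,-0.36): pale, thick and the largest of its colour. c1 is the thin slab and c3 is a small decoy. Next I'll take close wrist views of the block, the panel and the square on the way across.

```bash
python3 - <<'E'
from h import *
for n,p,yaw in [('blk',(0.42,-.345,.25),.1),('pan',(0.555,.145,.27),-.05),('sq',(0.52,.345,.25),.05)]:
    q=down(yaw); print(n,arm.ik(p,q))
    try: arm.movep(p,q)
    except arm.MotionError as e: print('ERR',e); continue
    wshot('w_'+n); print(arm.read_time())
E
```

```text
blk [ 0.86801765  0.53056732 -0.33358716  1.79642497  0.22210384  0.85134626
  0.52984319]
1.375
pan [-0.06909188  0.55161777 -0.35239473  1.68896597  0.22570279  0.94117406
 -0.55700581]
3.2667
sq [-0.40484663  0.64990362 -0.36678628  1.56418516  0.26492433  0.97691151
 -0.80233133]
4.15
```

```bash
python3 - <<'E'
import cv2
for n in ('blk','pan','sq'):
    im=cv2.imread(f'pics/w_{n}.png'); cv2.imwrite(f'pics/w_{n}2.png',cv2.resize(im,None,fx=1.56,fy=1.56,interpolation=cv2.INTER_CUBIC))
E
```

```text
(no output)
```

View pics/w_blk2.png

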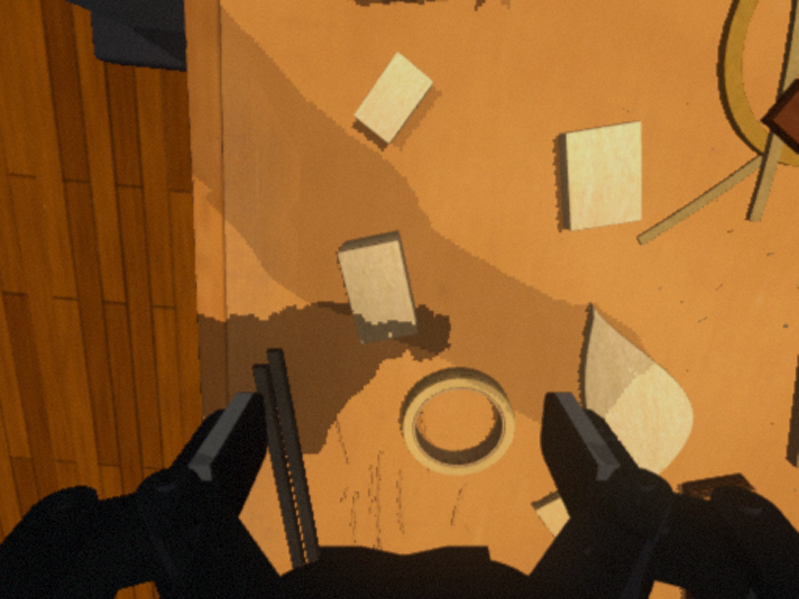

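View pics/w_pan2.png

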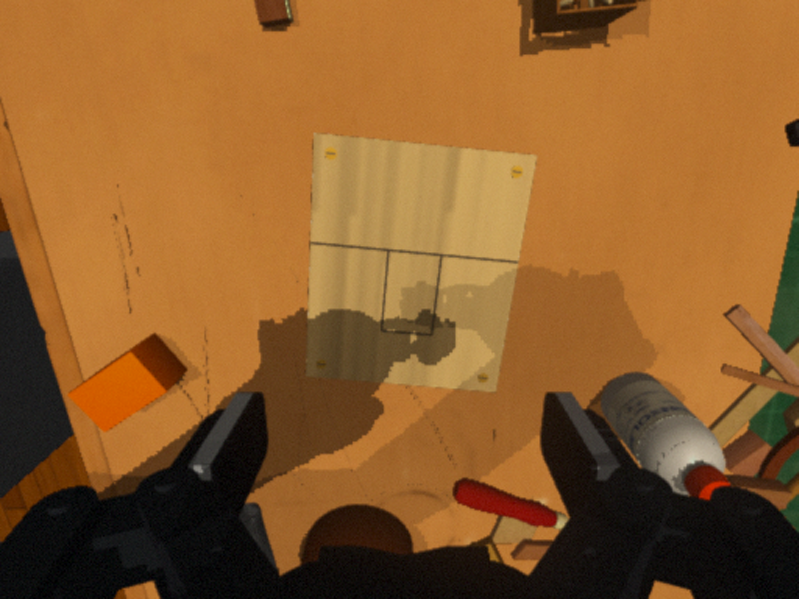

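View pics/w_sq2.png

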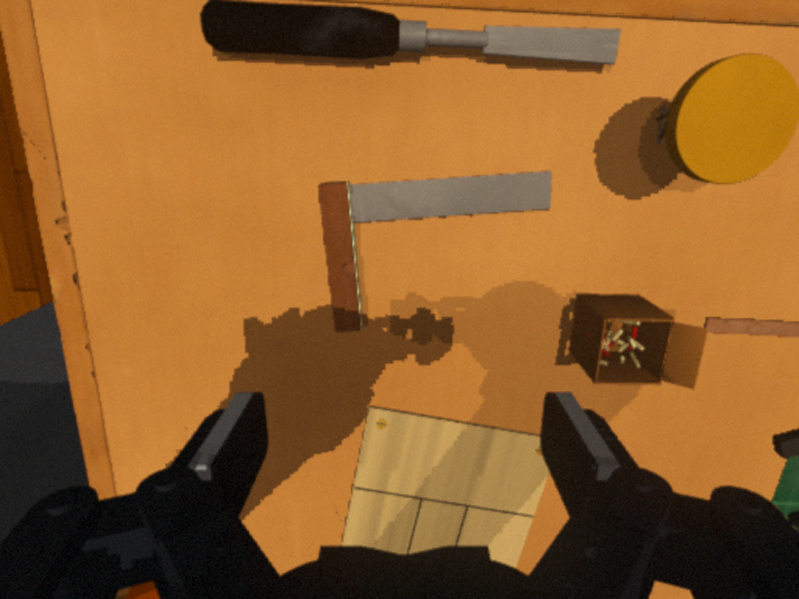

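Wrist views (at 1.56x scale):
- **Block:** its top face has corners at about (340,250), (400,233), (416,330) and (362,342).
- **Panel:** corners at (313,133), (536,155), (496,391) and (307,376). The pencil line runs from (311,243) to (519,262).
- **Square:** the stock spans (320,183) to (361,330), and the blade's right edge runs from (356,222) to (550,210).

I'll fit poses to these with edge refinement.

```bash
cat > fit.py <<'E'
from h import *
from scipy.optimize import least_squares
from scipy.ndimage import map_coordinates
def pose(p,pts,pitch=0,z0=0):
    R=Rot.from_euler('z',p[2]).as_matrix()@Rot.from_euler('y',pitch).as_matrix()
    return pts@R.T+np.array([p[0],p[1],z0])
def fit(im,C,segs,p0,pitch=0,z0=0,w=5,iters=6,draw=None):
    """segs: list of (A,B,kind) kind 'e' edge or 'l' dark line"""
    g=cv2.cvtColor(im,cv2.COLOR_BGR2GRAY).astype(float)
    p=np.array(p0,float)
    for it in range(iters):
        W=max(1.5,w*(0.7**it)); P=[];N=[];T=[]
        for A,B,k in segs:
            s=np.linspace(.08,.92,25)[:,None]
            X=np.array(A)*(1-s)+np.array(B)*s
            uv=proj(C,pose(p,X,pitch,z0)); d=uv[-1]-uv[0]; n=np.array([-d[1],d[0]])/np.linalg.norm(d)
            o=np.arange(-W,W+.01,.25)
            S=uv[:,None,:]+o[None,:,None]*n
            v=map_coordinates(g,[S[...,1],S[...,0]],order=1,mode='nearest')
            if k=='e':
                q=np.abs(v[:,4:]-v[:,:-4]); oo=o[2:-2]
            else: q=(np.median(v,1)[:,None]-v).clip(0); oo=o
            q2=q**4; off=(q2*oo).sum(1)/(q2.sum(1)+1e-9)
            ok=q.max(1)>(12 if k=='e' else 8)
            P.append(X[ok]);N.append(np.tile(n,(ok.sum(),1)));T.append(uv[ok]+off[ok,None]*n)
        P,N,T=map(np.vstack,(P,N,T))
        r=lambda p:((proj(C,pose(p,P,pitch,z0))-T)*N).sum(1)
        sol=least_squares(r,p,loss='soft_l1',f_scale=.3,x_scale=[.001,.001,.005]); p=sol.x
    res=r(p)
    if draw:
        b=cv2.resize(im,None,fx=1.56,fy=1.56,interpolation=cv2.INTER_CUBIC)
        for A,B,k in segs:
            uv=(proj(C,pose(p,np.array([A,B]),pitch,z0))+.5)*1.56-.5
            cv2.line(b,*[tuple(int(round(a*16)) for a in u) for u in uv],(255,0,255),1,cv2.LINE_AA,4)
        cv2.imwrite(f'pics/{draw}.png',b)
    return p,np.sqrt(np.mean(res**2)),len(res)
def rect(x0,x1,y0,y1,z,k='e'):
    c=[(x0,y0,z),(x1,y0,z),(x1,y1,z),(x0,y1,z)]; return [(c[i],c[(i+1)%4],k) for i in range(4)]
h=.001
PAN=rect(-.075,.075,-.09,.09,.004)+[((-.075,.016,.004),(.075,.016,.004),'l')]
# outline: centre x unknown -> fitted separately
def OUT(cx): return [((cx-.019,.016,.004),(cx-.019,-.046,.004),'l'),((cx+.019,.016,.004),(cx+.019,-.046,.004),'l'),((cx-.019,-.046,.004),(cx+.019,-.046,.004),'l')]
SQ=[((-.0745,-.05,.013),(-.0745,.05,.013),'e'),((-.0745,.05,.013),(-.0565,.05,.013),'e'),((-.0745,-.05,.013),(-.0565,-.05,.013),'e'),
    ((-.053,.024,.0075),(.074,.024,.0075),'e'),((-.053,.048,.0075),(.074,.048,.0075),'e'),((.074,.024,.0075),(.074,.048,.0075),'e')]
BLK=rect(-.019,.019,-.031,.031,.036)
E
python3 - <<'E'
from fit import *
def c(n,uv,z): return unproj(wcam(n),np.array(uv)/1.56,z)
a=c('w_blk',[(340,250),(400,233),(416,330),(362,342)],.036); print('blk',a.mean(0),np.linalg.norm(np.diff(a,axis=0),axis=1))
p0=[*a.mean(0)[:2],np.arctan2(*(a[1]-a[0])[1::-1])]; 
print(fit(cv2.imread('pics/w_blk.png'),wcam('w_blk'),BLK,p0,draw='f_blk'))
a=c('w_pan',[(313,133),(536,155),(496,391),(307,376)],.004); print('pan',a.mean(0),np.linalg.norm(np.diff(a,axis=0),axis=1))
a2=c('w_pan',[(388,249),(441,254),(434,334),(382,330)],.004); print('out',a2.mean(0),np.linalg.norm(np.diff(a2,axis=0),axis=1))
p0=[*a.mean(0)[:2],np.arctan2(*(a[1]-a[0])[1::-1])]
pp,*r=fit(cv2.imread('pics/w_pan.png'),wcam('w_pan'),PAN,p0,draw='f_pan');print(pp,r)
R=Rot.from_euler('z',pp[2]).as_matrix(); cx=(R.T@(a2.mean(0)-[*pp[:2],0]))[:2];print('outline centre in panel',cx)
print('pan+out',fit(cv2.imread('pics/w_pan.png'),wcam('w_pan'),PAN+OUT(round(cx[0],3)),p0,draw='f_pan'))
best=min((fit(cv2.imread('pics/w_pan.png'),wcam('w_pan'),OUT(x)+PAN[-1:],pp,w=3)[1],x) for x in np.arange(cx[0]-.004,cx[0]+.004,.0005)); print(best)
a=c('w_sq',[(356,222),(550,210)],.003); yaw=np.arctan2(*(a[1]-a[0])[1::-1])
ic=a[0]; R=Rot.from_euler('z',yaw).as_matrix(); p0=ic-R@[-.0565,.024,0]; p0=[*p0[:2],yaw]; print(p0)
for pitch in (0,.04): print('sq',fit(cv2.imread('pics/w_sq.png'),wcam('w_sq'),SQ,p0,pitch=pitch,draw='f_sq'))
E
```

```text
blk [ 0.40509265 -0.35512293  0.036     ] [0.03773447 0.06315989 0.03569544]
(array([ 0.40428753, -0.35751719,  0.29715889]), np.float64(0.3030281484815723), 70)
pan [0.56163978 0.13297701 0.004     ] [0.14955288 0.17883062 0.1487718 ]
out [0.55986101 0.11831362 0.004     ] [0.03808679 0.06189932 0.03943323]
[ 0.56101614  0.13305461 -0.14694268] [np.float64(0.3111896957367419), 101]
outline centre in panel [ 0.00101561 -0.01475125]
pan+out (array([ 0.56042734,  0.13313325, -0.14851682]), np.float64(0.35192564130250586), 163)
(np.float64(0.14683555168107829), np.float64(1.5614138023085748e-05))
[np.float64(0.5476856577472337), np.float64(0.35342683471513614), np.float64(0.10918184742536619)]
sq (array([0.54388119, 0.35455253, 0.11010886]), np.float64(0.47287496103354437), 133)
sq (array([0.54393226, 0.35470258, 0.10268593]), np.float64(0.38926559174805236), 131)
```

```bash
python3 - <<'E'
from fit import *
p0=[.54393,.3547,.1027]
print('sq',fit(cv2.imread('pics/w_sq.png'),wcam('w_sq'),SQ,p0,pitch=.042,z0=-.0024,draw='f_sq'))
print('pan+out',fit(cv2.imread('pics/w_pan.png'),wcam('w_pan'),PAN+OUT(0),[.561,.133,-.147],w=3,draw='f_pan'))
print('out',fit(cv2.imread('pics/w_pan.png'),wcam('w_pan'),PAN[-1:]+OUT(0),[.561,.133,-.147],w=3))
a=[cv2.imread(f'pics/f_{n}.png') for n in('sq','pan','blk')]
cv2.imwrite('pics/f_all.png',cv2.resize(np.hstack([a[0][160:400,290:570],a[1][120:400,290:570][:240],a[2][210:450,290:570]]),(798,228)))
cv2.imwrite('pics/f_s.png',cv2.resize(a[0][160:345,300:570],None,fx=2.9,fy=2.9)); cv2.imwrite('pics/f_b.png',cv2.resize(a[2][210:370,310:450],None,fx=3,fy=3))
E
```

```text
sq (array([0.54415503, 0.35416571, 0.10052804]), np.float64(0.4425860097278626), 129)
pan+out (array([ 0.56107558,  0.133032  , -0.14647064]), np.float64(0.2609805582016799), 167)
out (array([ 0.56110669,  0.13300262, -0.14692193]), np.float64(0.1468151861107612), 93)
```

View pics/f_s.png

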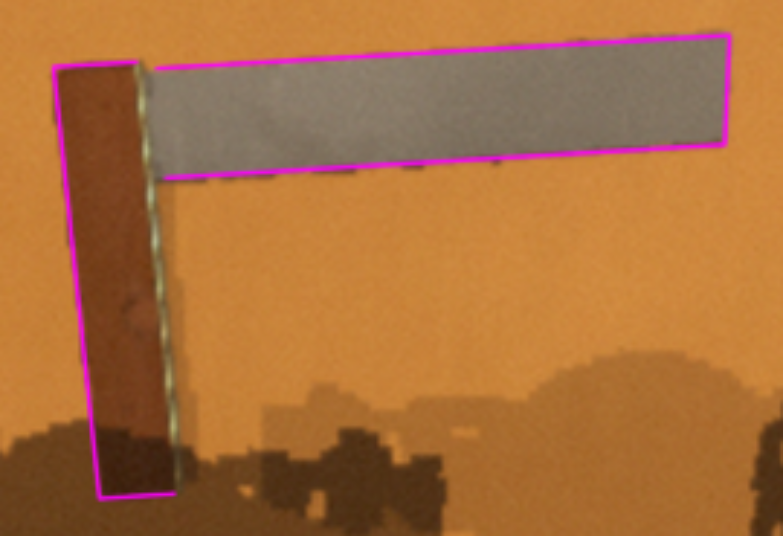

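View pics/f_pan.png

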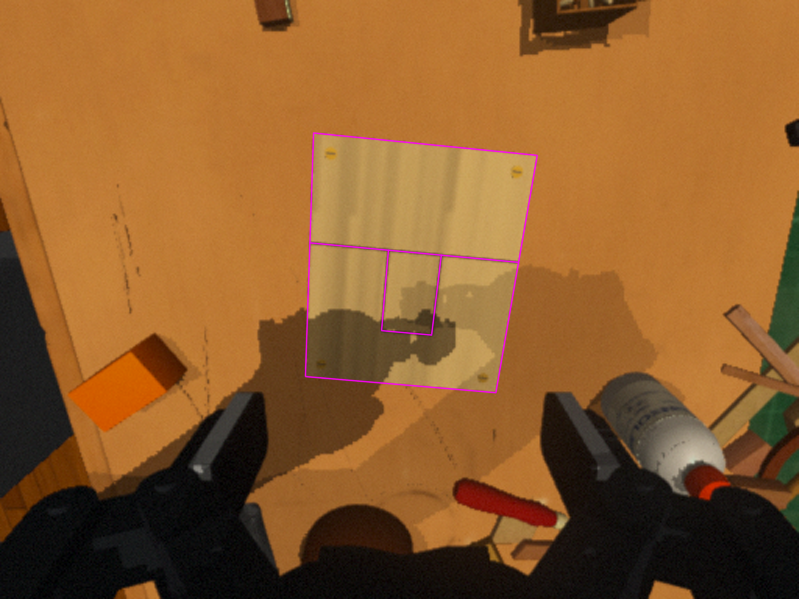

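View pics/f_b.png

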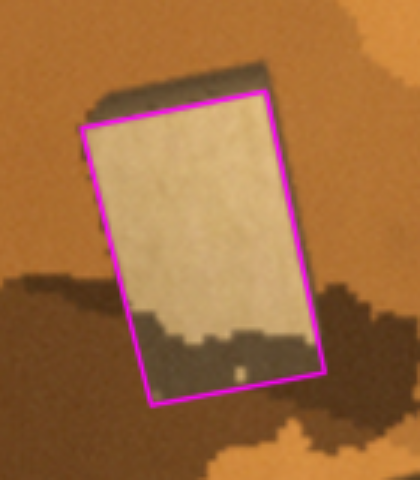

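The fits overlay well. Next I grasp the stock with the jaws across its 18 mm. The tips stay about 5.5 mm above the table so the inner finger clears the 4 mm panel.

```bash
cat >> h.py <<'E'
PANEL=np.array([.5611,.1330,-.1467])
def w2(pose,xy):
    c,s=np.cos(pose[2]),np.sin(pose[2]); return np.array([pose[0]+c*xy[0]-s*xy[1],pose[1]+s*xy[0]+c*xy[1]])
def st(m=''): print(m,round(arm.read_time(),2),np.round(arm.read_tool_pos(),4),'F',np.round(arm.read_ft_force(),1),'op',round(arm.read_opening(),3))
E
python3 - <<'E'
from h import *
S=[.5441,.3543,.1005]
g=w2(S,(-.0655,.002)); q=down(S[2])
arm.move_gripper(.5)
arm.movep([*g,.13],q); st('pre')
arm.line_to([*g,.0785],velocity=.06); st('down')
wshot('g1')
arm.move_gripper(0.0,effort=60); st('grip')
wshot('g2')
E
python3 -c "
import cv2,numpy as np
a=[cv2.imread(f'pics/g{i}.png')[0:384,60:452] for i in (1,2)]
cv2.imwrite('pics/g12.png',np.hstack(a))"
```

```text
pre 5.22 [0.4797 0.3504 0.1307] F [ 0.5 -0.2  0.8] op 0.501
down 6.22 [0.4789 0.35   0.0788] F [-0.1  0.2 -0. ] op 0.498
grip 6.62 [0.4789 0.3499 0.0792] F [-0.7 -0.1  3.7] op 0.185
```

View pics/g12.png

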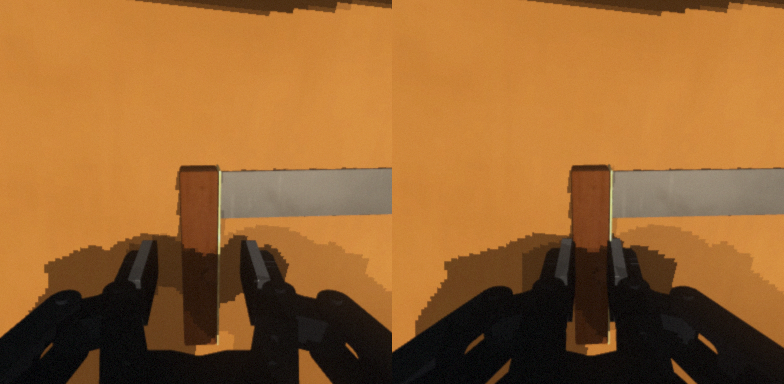

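The jaws have closed on the stock. I'll lift a little and look again.

```bash
python3 - <<'E'
from h import *
p=np.array(arm.read_tool_pos())
arm.line_to([p[0],p[1],.118],velocity=.08); st('lift')
im=wshot('l1')
cv2.imwrite('pics/l1s.png',np.hstack([im,snapshot('scene')])[:,:][:,60:860])
E
```

```text
lift 7.32 [0.4789 0.3497 0.1182] F [-0.1  0.5 -1.6] op 0.186
```

View pics/l1s.png

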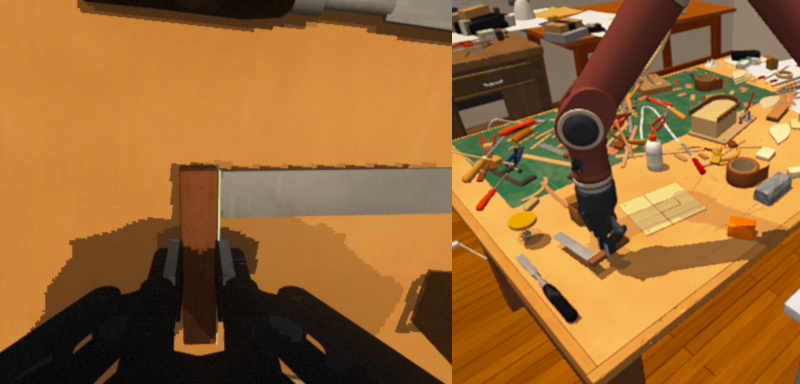

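```bash
python3 - <<'E'
from fit import *
im=cv2.imread('pics/l1.png');C=wcam('l1');d=np.load('pics/l1.npz')
# only visible segs
segs=[((-.0745,.025,.013),(-.0745,.05,.013),'e'),((-.0745,.05,.013),(-.0565,.05,.013),'e')]+[(a,(.05,b[1],b[2]),'e') for a,b,_ in SQ[3:5]]
for pitch in (0,.02,.04,.06):
  for z0 in (.037,.0395):
    zz=z0-.0655*pitch
    p,r,n=fit(im,C,segs,[.5441,.3543,.1005],pitch=pitch,z0=zz,w=4,draw='f_l1' if pitch==0 else None)
    t=Rot.from_quat(d['q']).as_matrix(); y=t[:,1]; yaw=np.arctan2(y[1],y[0])
    c,s=np.cos(p[2]),np.sin(p[2]); dd=d['p'][:2]-p[:2]; print(pitch,z0,p.round(4),round(r,3),n,'tool in sq',(c*dd[0]+s*dd[1]).round(5),(-s*dd[0]+c*dd[1]).round(5),'jawyaw-sqyaw',(yaw-p[2]).round(4))
print(arm.read_tool_pos(),Rot.from_quat(arm.read_eef_rot()).as_matrix().round(4))
E
```

```text
0 0.037 [0.5432 0.3544 0.0874] 0.44 76 tool in sq -0.06452 0.00098 jawyaw-sqyaw 0.013
0 0.0395 [0.5435 0.3552 0.0917] 0.483 83 tool in sq -0.06486 0.00042 jawyaw-sqyaw 0.0086
0.02 0.037 [0.5427 0.3539 0.0814] 0.427 79 tool in sq -0.06402 0.00099 jawyaw-sqyaw 0.019
0.02 0.0395 [0.5429 0.3546 0.083 ] 0.455 83 tool in sq -0.06424 0.00042 jawyaw-sqyaw 0.0173
0.04 0.037 [0.5422 0.3534 0.074 ] 0.466 75 tool in sq -0.06343 0.00101 jawyaw-sqyaw 0.0263
0.04 0.0395 [0.5424 0.3542 0.0769] 0.446 82 tool in sq -0.06371 0.00044 jawyaw-sqyaw 0.0235
0.06 0.037 [0.5416 0.353  0.0677] 0.492 74 tool in sq -0.06286 0.00101 jawyaw-sqyaw 0.0326
0.06 0.0395 [0.5418 0.3537 0.07  ] 0.439 76 tool in sq -0.06308 0.00045 jawyaw-sqyaw 0.0304
[0.47861249 0.34954556 0.11755265] [[-8.000e-04  9.950e-01  1.003e-01]
 [-8.000e-04  1.003e-01 -9.950e-01]
 [-1.000e+00 -9.000e-04  7.000e-04]]
```

View pics/f_l1.png

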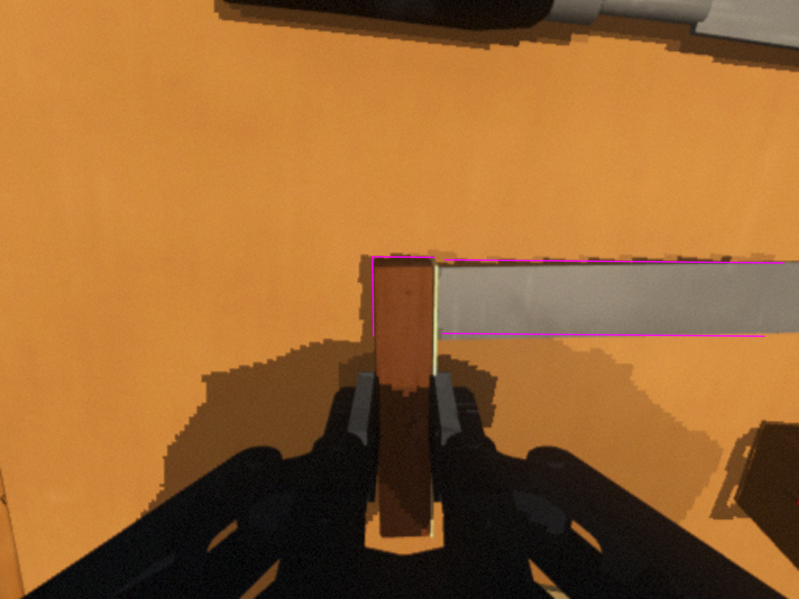

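The square came up cleanly, with a wrist force of -1.6 N. Now I'll carry it over the panel's near edge and stop about 15 mm above the table, 3 mm short of the edge, to look.

```bash
python3 - <<'E'
from h import *
p=np.array(arm.read_tool_pos())
arm.line_to([p[0],p[1],.165],velocity=.15)
q=down(PANEL[2]); g=w2(PANEL,(-.087,-.006))
print(arm.ik([*g,.165],q))
arm.line_to([*g,.165],velocity=.2,ori=q); st('over')
arm.line_to([*g,.092],velocity=.1); st('low')
im=wshot('p1'); cv2.imwrite('pics/p1b.png',cv2.resize(im,None,fx=1.56,fy=1.56,interpolation=cv2.INTER_CUBIC))
E
```

```text
[-0.1276343   0.59430431 -0.30054568  2.01135009  0.30784162  0.57885877
 -0.78581676]
over 9.08 [0.4742 0.1414 0.1651] F [-0.3 -0.4 -0.4] op 0.189
low 9.97 [0.4745 0.1401 0.0923] F [ 0.6 -0.1 -1.1] op 0.186
```

View pics/p1b.png

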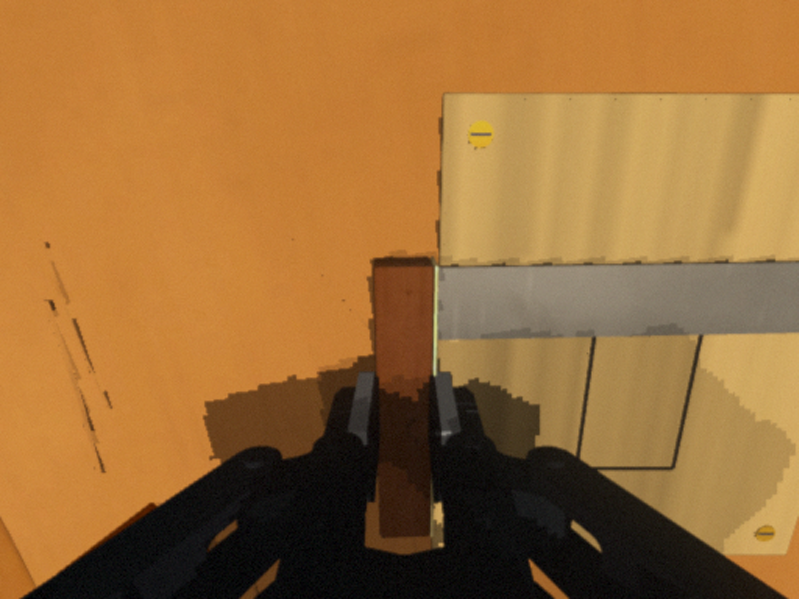

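```bash
python3 - <<'E'
from h import *
g=w2(PANEL,(-.087,-.006))
arm.line_to([*g,.082],velocity=.05); st('a')
for z in (.0805,.0795):
    arm.line_to([*g,z],velocity=.03); st(z)
    if arm.read_ft_force()[2]>4: break
im=wshot('p2'); cv2.imwrite('pics/p2b.png',cv2.resize(im[130:330,200:512],None,fx=2.56,fy=2.56,interpolation=cv2.INTER_CUBIC))
E
```

```text
a 10.37 [0.4744 0.1398 0.0819] F [ 0.2 -0.4 -0.5] op 0.186
0.0805 10.62 [0.4744 0.1399 0.0807] F [-0.2 -0.3  0.8] op 0.184
0.0795 10.87 [0.4744 0.1399 0.0797] F [-0.1  0.8  2. ] op 0.186
```

View pics/p2b.png

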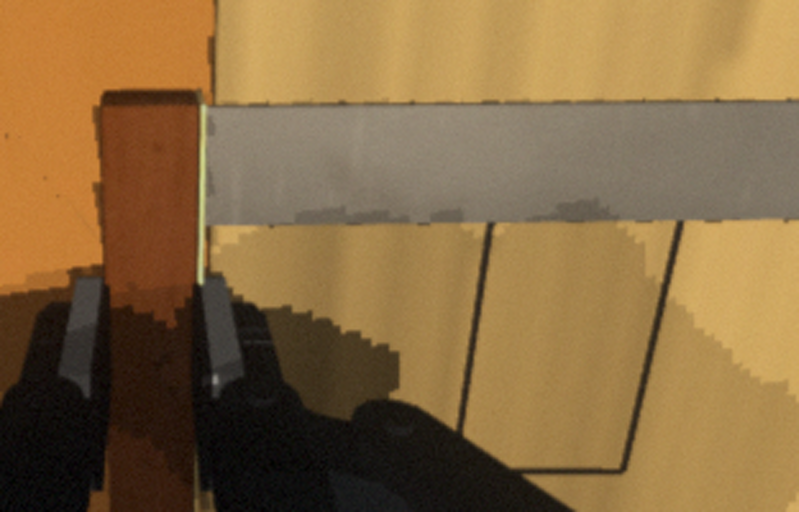

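```bash
cat >> fit.py <<'E'
PV=[((-.075,.055,.004),(-.075,.085,.004),'e'),((-.019,.012,.004),(-.019,-.03,.004),'l'),((.019,.012,.004),(.019,-.046,.004),'l'),((-.008,-.046,.004),(.019,-.046,.004),'l'),((.03,-.09,.004),(.055,-.09,.004),'e'),((-.07,.09,.004),(.04,.09,.004),'e')]
def blade(n,ztip=.0063,zroot=.0076,draw=True):
    im=cv2.imread(f'pics/{n}.png');C=wcam(n)
    pp,r,m=fit(im,C,PV,PANEL,w=3,draw='f_'+n if draw else None); print('panel',pp.round(4),round(r,3),m)
    # blade right edge in panel frame: search along panel y for gray->wood gradient
    g=cv2.cvtColor(im,cv2.COLOR_BGR2HSV)[...,1].astype(float)  # saturation
    xs=np.linspace(-.068,.045,40); out=[]
    for side,yc in (('R',.016),('L',.040)):
        ys=np.arange(yc-.006,yc+.006,.0001); v=[]
        for x in xs:
            z=zroot+(ztip-zroot)*(x+.075)/.13
            uv=proj(C,pose(pp,np.c_[np.full(len(ys),x),ys,np.full(len(ys),z)]))
            s=cv2.GaussianBlur(map_coordinates(g,[uv[:,1],uv[:,0]],order=1).reshape(-1,1),(1,11),2)[:,0]
            k=np.argmax(np.abs(s[8:]-s[:-8])); v.append(ys[k+4])
        v=np.array(v); ok=np.abs(v-np.median(v))<.0015
        f=np.polyfit(xs[ok],v[ok],1); print(side,'y at x=-75: %.2f mm'%(1e3*np.polyval(f,-.075)),'at x=0: %.2f'%(1e3*f[1]),'slope %.4f'%f[0],ok.sum())
    return pp
E
python3 - <<'E'
from fit import *
blade('p2')
E
```

```text
panel [ 0.5615  0.1325 -0.1463] 0.331 109
R y at x=-75: 15.33 mm at x=0: 16.03 slope 0.0092 38
L y at x=-75: 39.52 mm at x=0: 39.99 slope 0.0063 35
```

View pics/f_p2.png

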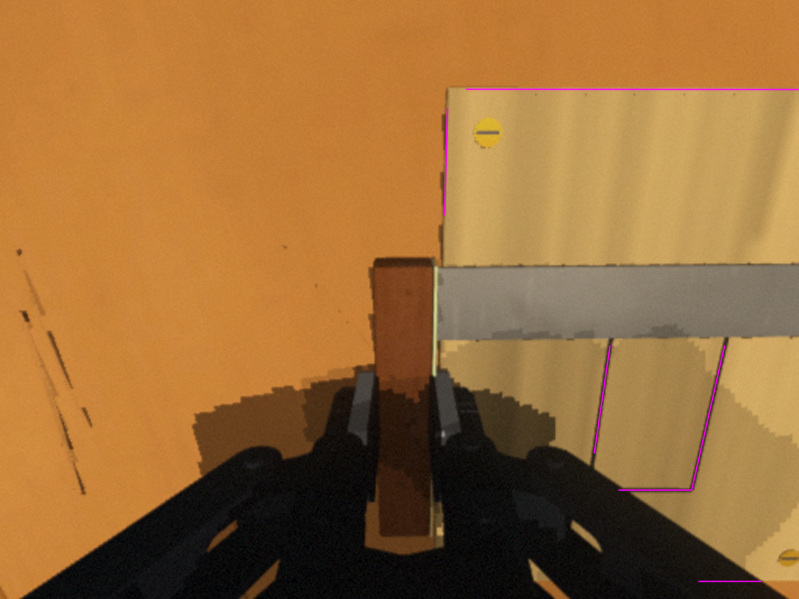

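The blade edge is already within about 0.7 mm of the line, and the stock is 2–3 mm short. I'll shift 0.4 mm to the left, slide forward until the stock meets the edge, then let go.

```bash
python3 - <<'E'
from h import *
ax=np.array([np.cos(PANEL[2]),np.sin(PANEL[2])])
f0=np.array(arm.read_ft_force())
for x in (-.0865,-.086,-.0855,-.085,-.0845,-.084,-.0835,-.083):
    g=w2(PANEL,(x,-.0056)); arm.line_to([*g,.0792],velocity=.02)
    f=np.array(arm.read_ft_force()); fx=(f-f0)[:2]@ax; print(x,round(fx,2),f.round(1))
    if fx<-6: break
st('contact')
arm.move_gripper(.45); st('open')
wshot('p3')
E
python3 - <<'E'
from fit import *
blade('p3')
E
```

```text
-0.0865 -1.1 [-1.6  0.2  1.9]
-0.086 -1.87 [-2.5 -0.5  2.7]
-0.0855 -2.02 [-2.5  0.5  2.8]
-0.085 -1.01 [-1.6 -0.7  2.3]
-0.0845 -1.88 [-2.4 -0.1  3.1]
-0.084 -2.43 [-2.9  0.7  2.1]
-0.0835 -2.2 [-2.6  1.1  2.9]
-0.083 -3.83 [-4.3  0.3  3.2]
contact 12.92 [0.4774 0.1398 0.0791] F [-4.3  0.3  3.2] op 0.188
open 13.27 [0.4791 0.1393 0.0792] F [ 0.   0.6 -0.4] op 0.447
panel [ 0.5615  0.1326 -0.1464] 0.256 94
R y at x=-75: 15.87 mm at x=0: 15.82 slope -0.0007 40
L y at x=-75: 39.83 mm at x=0: 39.76 slope -0.0010 37
```

View pics/f_p3.png

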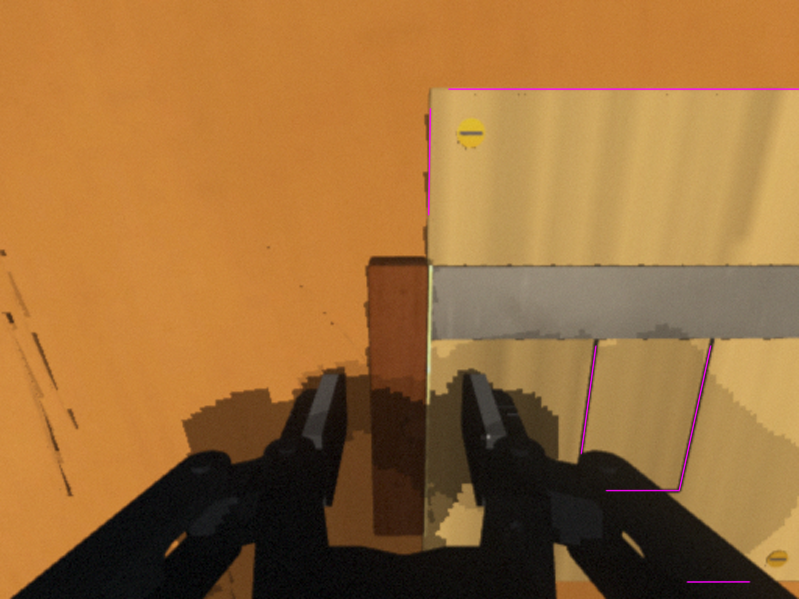

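The blade edge reads y = 15.85 mm with zero slope, which is on the line. For flushness I'll push the stock's back lightly with the outer finger.

```bash
python3 - <<'E'
from h import *
ax=np.array([np.cos(PANEL[2]),np.sin(PANEL[2])])
p=np.array(arm.read_tool_pos()); f0=np.array(arm.read_ft_force())
def go(d,v):
    arm.line_to([*(p[:2]+d*ax),.0795],velocity=v); return (np.array(arm.read_ft_force())-f0)[:2]@ax
print('6',go(.006,.05))
d=.0065
while d<.017:
    fx=go(d,.02)
    if fx<-1: print(round(d,4),round(fx,2))
    if fx<-7: break
    d+=.0007
st('push')
go(0.004,.05); st('back'); wshot('p4')
E
python3 - <<'E'
from fit import *
blade('p4')
E
```

```text
6 -0.06089418798559085
0.0093 -1.14
0.01 -4.68
0.0107 -4.46
0.0114 -5.76
0.0121 -7.16
push 15.85 [0.488  0.1381 0.0792] F [-7.5  2.   4.5] op 0.448
back 16.16 [0.4838 0.1386 0.0797] F [ 0.3 -0.4 -0.5] op 0.45
panel [ 0.5615  0.1326 -0.1463] 0.167 99
R y at x=-75: 15.81 mm at x=0: 15.83 slope 0.0004 40
L y at x=-75: 39.78 mm at x=0: 39.78 slope -0.0000 39
```

View pics/f_p4.png

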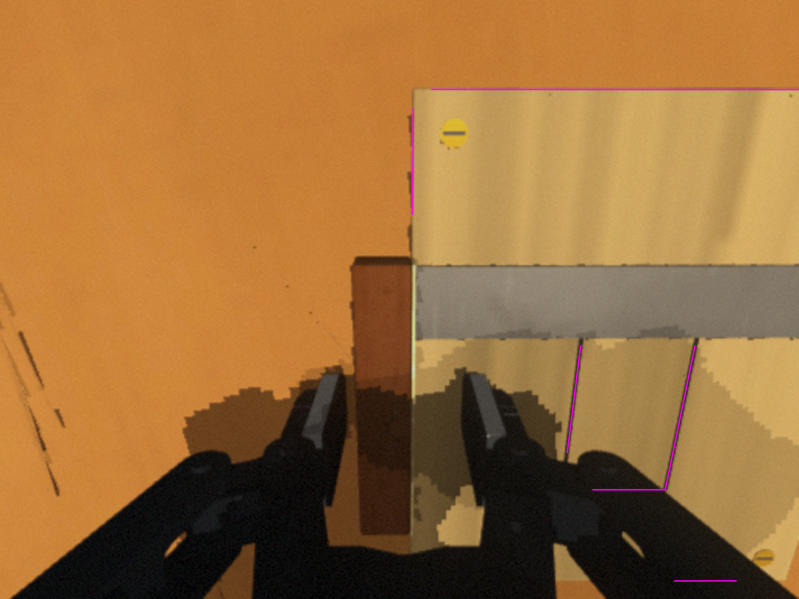

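The stock is flush, with the blade slope below 0.001. I'll back off upward, check once from height, then go for the block.

```bash
python3 - <<'E'
from h import *
p=np.array(arm.read_tool_pos())
arm.line_to([p[0],p[1],.13],velocity=.1)
arm.movep([.53,.14,.25],down(-.05)); wshot('v1'); st('view')
arm.move_gripper(.75)
B=[.4043,-.3575,.297]
arm.movep([B[0]+.01,B[1]+.01,.2],down(B[2])); wshot('v2'); st('overblk')
E
python3 - <<'E'
from fit import *
im=cv2.imread('pics/v1.png');C=wcam('v1')
p,r,m=fit(im,C,rect(-.075,.075,-.09,.09,.004)[:3]+OUT(0),PANEL,w=3); print(p.round(4),r,m)
e=.0092; s,r,m=fit(im,C,SQ,[*w2(p,(-.0185,-.008)),p[2]],pitch=.0115,z0=-.0565*.0115,w=3,draw='f_v1')
c,sn=np.cos(p[2]),np.sin(p[2]);d=s[:2]-p[:2];print('square in panel mm',1e3*(c*d[0]+sn*d[1]),1e3*(-sn*d[0]+c*d[1]),'dyaw',s[2]-p[2],r,m)
print(fit(cv2.imread('pics/v2.png'),wcam('v2'),BLK,[.4043,-.3575,.297],w=5,draw='f_v2'))
E
```

```text
view 17.49 [0.5289 0.1395 0.2485] F [ 0.1 -1.6 -0.6] op 0.448
overblk 19.73 [ 0.4155 -0.3462  0.2003] F [0.2 0.2 0.9] op 0.749
[ 0.5612  0.133  -0.145 ] 0.24808838535709282 131
square in panel mm -18.386691227792337 -7.953168489694417 dyaw -0.0108175705504443 0.4445488984423967 145
(array([ 0.40420262, -0.3575105 ,  0.30610033]), np.float64(0.3402190532072132), 77)
```

View pics/f_v1.png

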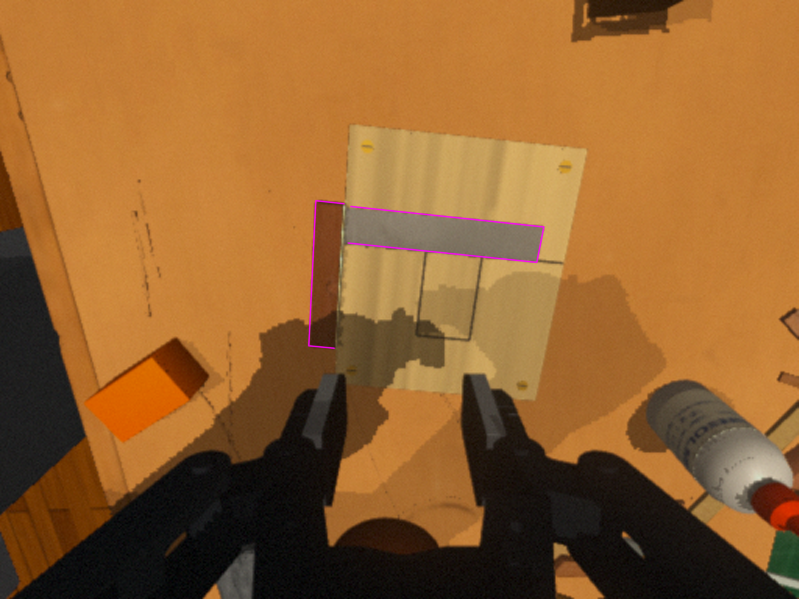

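View pics/f_v2.png

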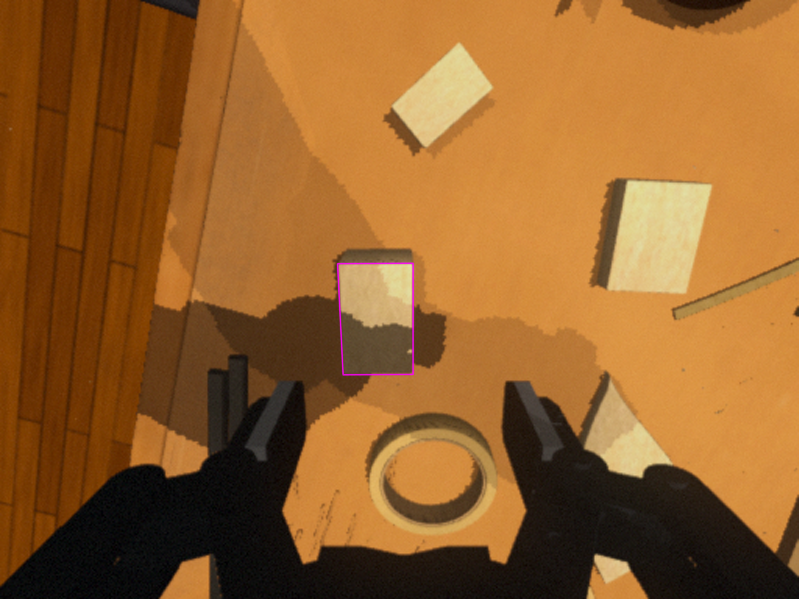

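```bash
python3 - <<'E'
import cv2
im=cv2.imread('pics/v1.png')
cv2.imwrite('pics/v1z.png',cv2.resize(im[120:235,195:385],None,fx=4.2,fy=4.2,interpolation=cv2.INTER_CUBIC))
from fit import *
C=wcam('v1')
pp,r,m=fit(im,C,rect(-.075,.075,-.09,.09,.004)[:3]+OUT(0)+[((.058,.016,.004),(.074,.016,.004),'l')],PANEL,w=3); print(pp)
for nm,sg in (('R',SQ[3:4]),('L',SQ[4:5]),('stockback',SQ[:1])):
    s,r,m=fit(im,C,sg,[*w2(pp,(-.0185,-.008)),pp[2]],pitch=.0115,z0=-.0565*.0115,w=2); print(nm,'dyaw',s[2]-pp[2],r,m)
E
```

```text
[ 0.56121229  0.13295153 -0.14586486]
R dyaw -0.0012451366193022007 nan 0
L dyaw -0.10930262883527697 nan 0
stockback dyaw 0.3800379761023017 nan 0
  return _methods._mean(a, axis=axis, dtype=dtype,
  ret = ret.dtype.type(ret / rcount)
```

View pics/v1z.png

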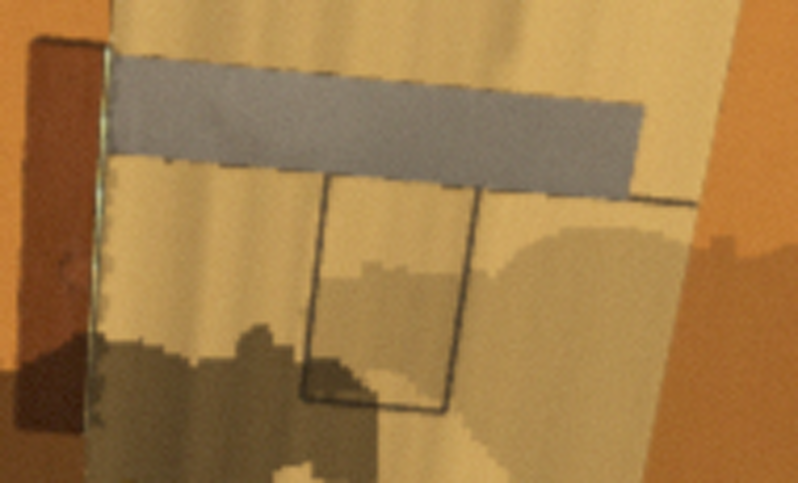

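The square sits on the line and flush with the edge. Now to grasp the block.

```bash
python3 - <<'E'
from h import *
B=[.4042,-.3575,.302]
q=down(B[2])
arm.line_to([B[0],B[1],.15],velocity=.15,ori=q)
arm.line_to([B[0],B[1],.079],velocity=.08); st('down')
wshot('k1')
arm.move_gripper(0.0,effort=50); st('grip')
arm.line_to([B[0],B[1],.13],velocity=.08); st('lift')
im=wshot('k2'); st()
cv2.imwrite('pics/k12.png',np.hstack([cv2.imread('pics/k1.png')[:,60:452],im[:,60:452]]))
E
```

```text
down 21.27 [ 0.4045 -0.3577  0.0794] F [ 0.2 -0.2  0.5] op 0.753
grip 21.68 [ 0.4046 -0.3578  0.0796] F [-0.5  0.8  4.3] op 0.436
lift 22.46 [ 0.4039 -0.3574  0.1298] F [ 0.  -0.9 -0.5] op 0.439
 22.51 [ 0.4038 -0.3573  0.1295] F [-0.9  0.6 -0.2] op 0.434
```

View pics/k12.png

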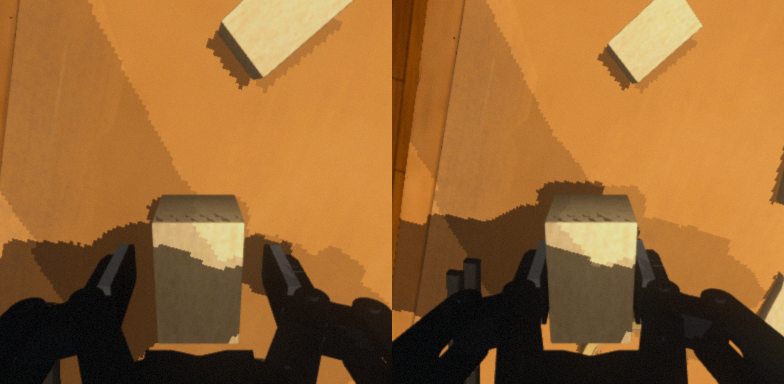

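```bash
cat >> fit.py <<'E'
BK2=[((-.019,.031,.036),(.019,.031,.036),'e'),((-.019,-.031,.036),(.019,-.031,.036),'e'),((-.019,.031,.036),(-.019,.012,.036),'e'),((.019,.031,.036),(.019,.012,.036),'e'),((-.019,.031,0),(.019,.031,0),'e')]
def fit6(n,segs,p0,w=4,iters=6,free=(0,1,2,3,4,5),draw=None):
    """p=x,y,z(underside centre),yaw,roll,pitch"""
    im=cv2.imread(f'pics/{n}.png');C=wcam(n);g=cv2.cvtColor(im,cv2.COLOR_BGR2GRAY).astype(float)
    P6=lambda p,X: X@Rot.from_euler('zyx',[p[3],p[5],p[4]]).as_matrix().T+p[:3]
    p=np.array(p0,float); free=list(free)
    for it in range(iters):
        W=max(1.5,w*.7**it);P=[];N=[];T=[]
        for A,B,k in segs:
            s=np.linspace(.06,.94,30)[:,None];X=np.array(A)*(1-s)+np.array(B)*s
            uv=proj(C,P6(p,X));d=uv[-1]-uv[0];nn=np.array([-d[1],d[0]])/np.linalg.norm(d)
            o=np.arange(-W,W+.01,.25);S=uv[:,None]+o[None,:,None]*nn
            v=map_coordinates(g,[S[...,1],S[...,0]],order=1,mode='nearest')
            q=np.abs(v[:,4:]-v[:,:-4]);oo=o[2:-2];q2=q**4;off=(q2*oo).sum(1)/(q2.sum(1)+1e-9);ok=q.max(1)>10
            P.append(X[ok]);N.append(np.tile(nn,(ok.sum(),1)));T.append(uv[ok]+off[ok,None]*nn)
        P,N,T=map(np.vstack,(P,N,T))
        def r(x):
            pp=p.copy();pp[free]=x;return ((proj(C,P6(pp,P))-T)*N).sum(1)
        sol=least_squares(r,p[free],loss='soft_l1',f_scale=.3,x_scale=.002);p[free]=sol.x
    rms=np.sqrt(np.mean(sol.fun**2))
    if draw:
        b=cv2.resize(im,None,fx=1.56,fy=1.56,interpolation=cv2.INTER_CUBIC)
        for A,B,k in segs:
            uv=(proj(C,P6(p,np.array([A,B])))+.5)*1.56-.5
            cv2.line(b,*[tuple(int(round(a*16)) for a in u) for u in uv],(255,0,255),1,cv2.LINE_AA,4)
        cv2.imwrite(f'pics/{draw}.png',b)
    return p,rms,len(sol.fun)
def intool(n,p):
    d=np.load(f'pics/{n}.npz');R=Rot.from_quat(d['q']).as_matrix();return R.T@(p[:3]-d['p']),p[3]-np.arctan2(R[1,1],R[0,1])
E
python3 - <<'E'
from fit import *
for n,z in (('k1',0),('k2',.05)):
    for fr in ((0,1,3),(0,1,2,3),(0,1,2,3,4,5)):
        p,r,m=fit6(n,BK2,[.4042,-.3575,z,.302,0,0],free=fr,draw='f6_'+n)
        t,y=intool(n,p); print(n,p.round(4),round(r,3),m,'in tool',t.round(4),'dyaw',y.round(4))
a=[cv2.imread(f'pics/f6_{n}.png')[280:560,290:510] for n in('k1','k2')]
cv2.imwrite('pics/f6.png',cv2.resize(np.hstack(a),None,fx=1.8,fy=1.8))
E
```

```text
k1 [ 0.4043 -0.3579  0.      0.3017  0.      0.    ] 0.492 146 in tool [ 0.0794 -0.0003  0.0001] dyaw -0.0003
k1 [ 0.4045 -0.3585 -0.0013  0.3039  0.      0.    ] 0.164 147 in tool [ 0.0807 -0.0003  0.0007] dyaw 0.0019
k1 [ 0.4047 -0.3585 -0.0014  0.3057 -0.0009 -0.0051] 0.145 147 in tool [ 0.0808 -0.0001  0.0008] dyaw 0.0037
k2 [ 0.4038 -0.3575  0.05    0.2969  0.      0.    ] 0.474 125 in tool [ 0.0798 -0.0001  0.0001] dyaw -0.005
k2 [ 0.4041 -0.358   0.0488  0.3017  0.      0.    ] 0.206 126 in tool [0.0809 0.     0.0007] dyaw -0.0001
k2 [ 0.4039 -0.3582  0.0488  0.3002 -0.0044  0.004 ] 0.191 125 in tool [ 0.081  -0.0002  0.0008] dyaw -0.0016
```

View pics/f6.png

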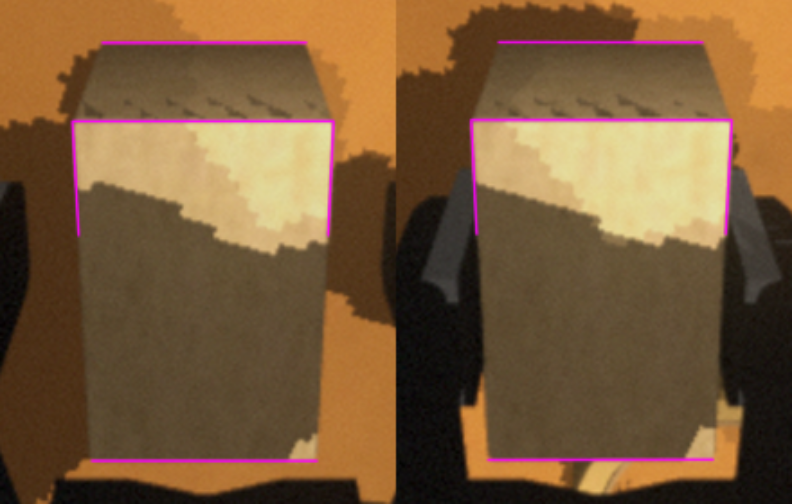

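The block is held level, with offsets under 1 mm, and its underside is 79.5 mm below the TCP. Now I'll lift it high, carry it over the row and stop above the outline.

```bash
python3 - <<'E'
from h import *
P=np.array([.5613,.1328,-.1463]); g=w2(P,(0,-.0145)); q=down(P[2])
p=np.array(arm.read_tool_pos())
arm.line_to([p[0],p[1],.25],velocity=.15); st('up')
try: arm.line_to([*g,.25],velocity=.2,ori=q)
except arm.MotionError as e: print(e); arm.movep([*g,.25],q)
st('over')
arm.line_to([*g,.13],velocity=.1); arm.pause(.3); st('low')
im=wshot('m1'); cv2.imwrite('pics/m1b.png',cv2.resize(im,None,fx=1.56,fy=1.56,interpolation=cv2.INTER_CUBIC))
E
```

```text
up 23.46 [ 0.4032 -0.357   0.2491] F [-0.8  0.  -0.8] op 0.442
over 26.11 [0.5591 0.1175 0.2499] F [-0.2  0.5 -0.1] op 0.431
low 27.76 [0.5593 0.1185 0.1303] F [-0.6  0.9 -0.6] op 0.437
```

View pics/m1b.png

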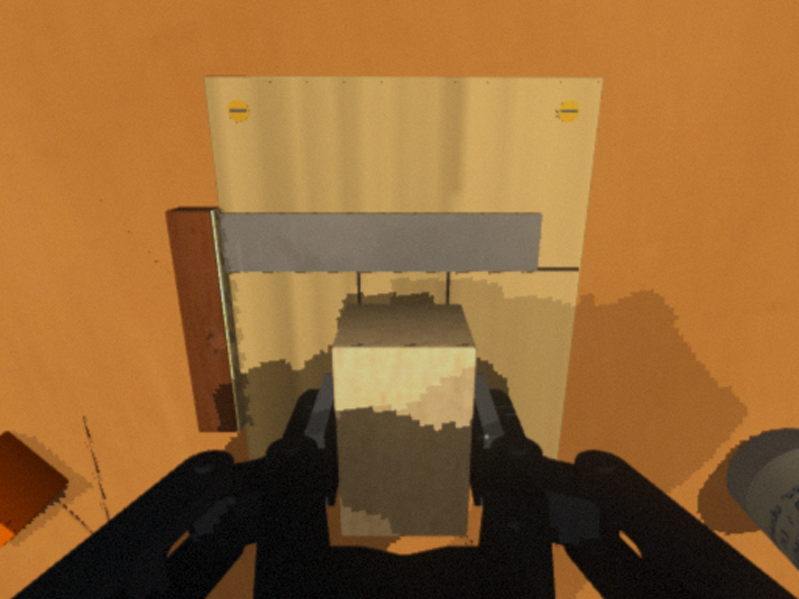

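The block is centred between the outline's legs (columns 359 and 448, against block edges at 332 and 475). The blade's right edge runs straight into the visible end of the line. Now the numbers.

```bash
cat >> fit.py <<'E'
def final(n,z):
    im=cv2.imread(f'pics/{n}.png');C=wcam(n)
    segs=[((-.072,.09,.004),(.072,.09,.004),'e'),((.075,.088,.004),(.075,.0,.004),'e'),((-.075,.088,.004),(-.075,.045,.004),'e'),((.058,.016,.004),(.074,.016,.004),'l'),((-.019,.013,.004),(-.019,.005,.004),'l'),((.019,.013,.004),(.019,.005,.004),'l')]
    pp,r,m=fit(im,C,segs,[.5613,.1328,-.1463],w=3,draw='fp_'+n);print('panel',pp.round(4),round(r,3),m)
    d=np.load(f'pics/{n}.npz')
    for fr in ((0,1,3),(0,1,2,3),(0,1,2,3,4,5)):
        b,r,m=fit6(n,BK2[:4]+BK2[4:],[*w2(pp,(0,-.015)),z,pp[2],0,0],free=fr,draw='fb_'+n)
        e=b[:2]-w2(pp,(0,-.015));c,s=np.cos(pp[2]),np.sin(pp[2])
        print('block err in panel mm',(1e3*(c*e[0]+s*e[1])).round(2),(1e3*(-s*e[0]+c*e[1])).round(2),'z',b[2].round(4),'dyaw',(b[3]-pp[2]).round(4),'tilt',b[4:].round(4),round(r,3),m)
    return pp
E
python3 - <<'E'
from fit import *
final('m1',.1303-.0795)
R=Rot.from_quat(np.load('pics/m1.npz')['q']).as_matrix();print(R.round(4))
E
```

```text
panel [ 0.5611  0.1329 -0.1482] 0.316 135
block err in panel mm 0.23 0.34 z 0.0508 dyaw 0.0008 tilt [0. 0.] 0.523 129
block err in panel mm 0.23 -0.37 z 0.0495 dyaw 0.0007 tilt [0. 0.] 0.177 127
block err in panel mm 0.25 -0.62 z 0.0493 dyaw 0.0018 tilt [-0.0047  0.0006] 0.142 127
[[ 6.000e-04  9.893e-01 -1.458e-01]
 [ 1.000e-04 -1.458e-01 -9.893e-01]
 [-1.000e+00  6.000e-04 -2.000e-04]]
```

View pics/fp_m1.png

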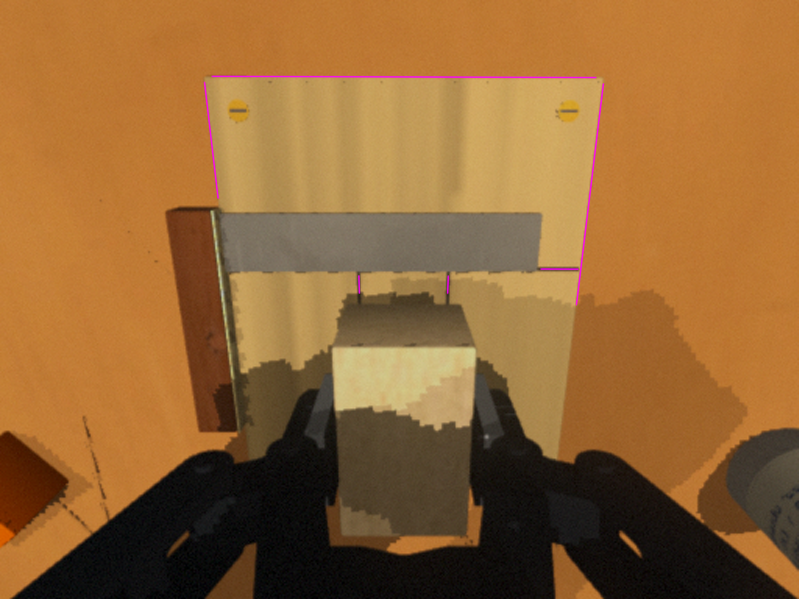

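Errors are within about 0.5 mm. I'll lower the block to 10 mm above the panel and recheck.

```bash
python3 - <<'E'
from h import *
P=np.array([.5612,.1329,-.1470]); g=w2(P,(0,-.0145)); q=down(P[2])
arm.line_to([*g,.0937],velocity=.04,ori=q); arm.pause(.5); st('final')
im=wshot('n1'); cv2.imwrite('pics/n1b.png',np.hstack([im,cv2.resize(snapshot('scene')[150:270,120:280],(512,384))])[:,120:920])
E
python3 - <<'E'
from fit import *
d=np.load('pics/n1.npz'); final('n1',d['p'][2]-.0795); print(d['p'],Rot.from_quat(d['q']).as_matrix().round(4))
E
```

```text
final 29.37 [0.5591 0.1185 0.0937] F [-0.6  0.2 -0.7] op 0.435
panel [ 0.5608  0.1328 -0.15  ] 0.381 80
block err in panel mm 0.33 0.45 z 0.0142 dyaw 0.0033 tilt [0. 0.] 0.538 127
block err in panel mm 0.37 -0.23 z 0.0128 dyaw 0.0062 tilt [0. 0.] 0.31 127
block err in panel mm 0.46 -0.19 z 0.0129 dyaw 0.0074 tilt [ 0.0004 -0.0023] 0.313 126
[0.55905906 0.11851381 0.09371438] [[-0.      0.9892 -0.1465]
 [-0.     -0.1465 -0.9892]
 [-1.     -0.      0.    ]]
```

View pics/n1b.png

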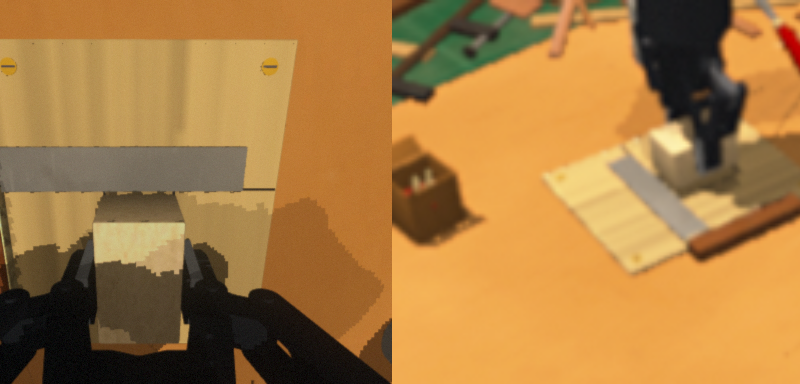

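View pics/fp_n1.png

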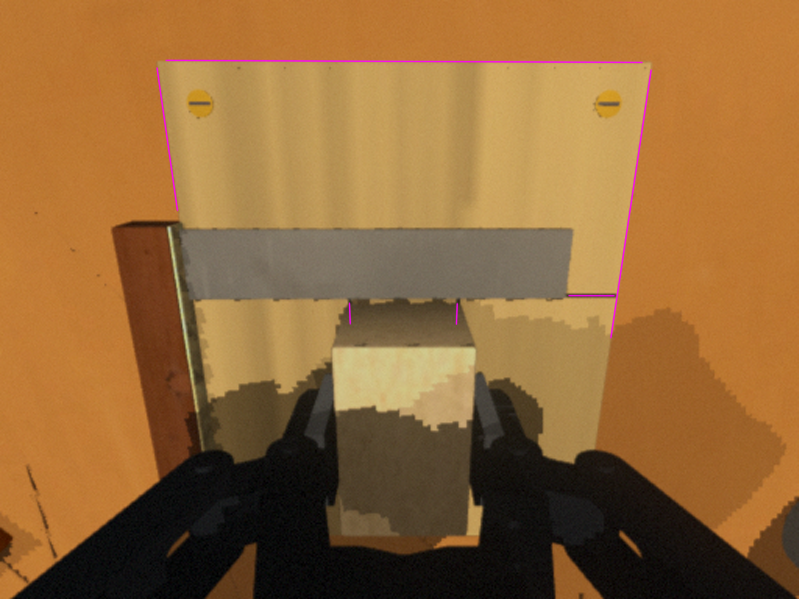

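The block is at the right height, centred, level and not touching anything. I'm handing the job in.

```bash
python3 - <<'E'
from h import *
st('pre'); print(np.abs(arm.read_dq()).max().round(4)); ticket.finish_job(); st('done')
E
```

```text
pre 29.47 [0.5591 0.1186 0.0937] F [-0.6 -0.2 -0.6] op 0.434
0.0021
the job is handed in; nothing more can be done
the job is handed in; nothing more can be done
```

I set the try square against the panel and let go of it. I then carried the lime block high over the row, and the job was handed in at about 29.5 s with the block held still over the outline.

**Square:** After I let go, I pushed the stock lightly (about 7 N) against the near edge. The blade's right edge then measured y = 15.8 mm against the line's 16.0, with a slope below 0.001. A fit from higher up put the square within 0.15 mm of its target but turned by 0.011 rad. That disagrees with the close-up, which I trust more. A separate edge-by-edge check of that angle returned nothing usable. Later pictures show the blade edge running straight into the visible end of the line.

**Block:** It is held about 10 mm above the panel by the arm's reading, level and within about 0.5 mm of the outline's centre. The camera alone reads its height about 1.3 mm lower. It showed the same offset while the block stood on the table, so I put it down to calibration. The last yaw fit differed from the panel by 0.003 to 0.007 rad, with the outline partly hidden; the clearer view before lowering gave 0.001 to 0.002 rad. The last wrist forces were under 1 N, so it is touching neither the panel nor the square.

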